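# Rack the lathe tool holders, bits to the front

## Robot

A 6-joint arm with a two-finger parallel gripper is mounted at the origin on the work surface. World frame = base frame: x ahead of the robot, y to its left, z up, the work surface at z = 0. Lengths are in m, angles in rad, forces in N, time in s.
With the tool pointing down it reaches from about 0.2 to 0.875 m from the base axis. Payload 3.4 kg.
Tool frame: the origin (TCP) lies midway between the tips of the shut fingers; the grasp point (between the pads) lies 19 mm behind it; z points along the fingers, y is the line along which they close (so a half turn about z gives the same grasp; the last joint's range is limited). The gripper opens to 94 mm and grips with 3 to 60 N. Pads are 16 mm wide; open, the fingers measure 119 mm over their backs; the gripper's body (75 mm by 177 mm) begins 78 mm behind the grasp point.
Start: joints at [1.109, 0.276, 1.505, -0, 1.361, -0.121], TCP at [0.192, 0.542, 0.205] pointing down, gripper open.
Joint ranges: [-2.89, 2.89], [-0.75, 2.08], [0.22, 2.7], [-1.18, 4.32], [0.11, 2.71], [-2.7, 2.7]. Speed limits (rad/s): [2.57, 2.57, 3.14, 3.14, 3.14, 3.14].

## Interface

Orientations are given as a unit quaternion [x, y, z, w].
In Python, from cell import * gives the robot as it stands. Calls block until the motion is done:
- goto(position, orientation): joint-space move of the TCP to a pose.
- move_straight(position, orientation=None, vel=0.15): straight line of the TCP; orientation=None keeps the orientation; vel is the mean speed in m/s.
- set_joints(angles): joint-space move.
- gripper_open() and grasp(): open the fingers fully, or close them until they stop; the grip force is fixed at half the most.
- sleep(seconds).
- ik(position, orientation): joint angles nearest the present ones, or None.
- grab_frame(name): name is "side" or "top"; returns a dict with "frame" (384x512x3 uint8, red, green, blue), "depth" (384x512 float32, m along the optical axis (not along the pixel's ray), 0 where there is no reading), "camera_matrix" (3x3 intrinsics, pixels), "k1" (the pictures are not rectified: a ray, as slopes to the right and down, at radius r is drawn at 1 + k1 r^2 times it, then the intrinsics apply), "rvec" (rotation vector, rad) and "tvec" (3), from world to camera coordinates, as OpenCV has them. Camera axes: x right, y down, z forward; pixel columns grow to the right and rows downward; lengths in m; the calibration is good to about 2 mm. A picture is of the moment at which its call begins.
A pose or a line that the arm cannot do raises Unreachable and nothing moves.
- job_done(): hands the job in; it is judged then, once.
Trained networks look in the newest picture that a camera, given by its name, has taken for a name from the list of things; names that differ only in an ending like _2 or _b are one class to them, and where a whole thing is asked for, a point or a joint stands for the part that bears it (a point fixed in the world has none). Each returns a list of dicts, best first, with "p" (0 to 1); they miss things now and then, are a little off and sometimes report something else, mostly with a low value. They report only what shows in the picture. A call takes as long as a camera call.
- cut_out(camera, label): "mask" (384x512 bool, what is visible of it) and "box" ([left, top, width, height] in pixels, round what is visible of it).
- tip_of(camera, label): "position" ([column, row] in pixels: a listed point, or the origin of a listed thing).
Readings, each from a call of its own:
- read_time_s(): time.
- read_joints(): joint angles.
- read_joint_velocities(): joint speeds.
- read_tau(): joint torques, N m.
- read_tcp_pos(): TCP position.
- read_orientation(): TCP orientation.
- read_force(): force on the tool from outside, world axes, zero at the start.
- read_ft_torque(): the same for the moment, N m.
- read_finger_gap(): finger opening in m.
- read_gripper_force(): force on a finger pad.
Only numpy, scipy, OpenCV 4.12 (cv2) and the standard library are available. Lean on these libraries where they do the work, as an engineer would, in place of code of your own. Each camera call takes 0.05 s, during which the arm holds its last target. There are 200 camera calls.

## Task

Put the two lathe tool holders that carry a bit into the two pockets of the wooden rack, one in each (no matter which), standing upright flat on the pocket floor, square to the rack, their bits pointing away from the rack's upright backboard, out over the low front lip. Set them down gently, do not drop them, and leave the empty holder, which has no bit, where it stands.

Things in the scene. Friction and masses are not known exactly. Their poses are not given: they have to be found in the camera images.
- holder_a: loose lathe tool holder, about 0.35 kg: steel block 52 (x) x 30 (y) x 40 mm high, dark nut (8 mm high) and screw heads on top; a square bit 10 mm thick sticks 30 mm out of one short end (21 mm up, 9 mm towards +y; tip 56 mm from the block's centre in x). Stands upright, heading varies. Origin: centre of the block's underside; x points out along the bit, z up. Grip its flat 30 mm width from above, mid-length.
- holder_b: loose lathe tool holder, about 0.35 kg: steel block 52 (x) x 30 (y) x 40 mm high, dark nut (8 mm high) and screw heads on top; a round bit 10 mm thick sticks 30 mm out of one short end (21 mm up, 9 mm towards +y; tip 56 mm from the block's centre in x). Stands upright, heading varies. Origin: centre of the block's underside; x points out along the bit, z up. Grip its flat 30 mm width from above, mid-length.
- rack: fixed wooden rack, 152 mm wide (y): backboard 10 mm thick, 40 mm high, and two open pockets before it. Origin: on the table under the backboard's middle; x points to the low front, z up. Pocket centres x = 43, y = +40 and -40 mm; each 76 (x) by 56 (y) mm inside, floor 8 mm above the table. Ribs round them and the front lip (x 81 to 89) stand 6 mm above the floor; bits pass over the lip.
- empty_holder: lookalike to leave alone: steel block 52 (x) x 30 (y) x 40 mm high, dark nut (8 mm high) and screw heads on top, but with no bit, its side slot empty. 0.3 kg, loose. Origin: centre of its underside, z up.

How it is judged:
At the end, for the whole second after the job is handed in: Both holders with bits stand at rest in the rack, one in each pocket: origin within 15 mm along x and 16 mm along y of the pocket centre, underside within 4 mm of the pocket floor's height, upright within 7 degrees, square to the rack within 15 degrees, bits pointing away from the backboard (linear speed of each of holder_a, holder_b below 0.02 m/s and ((x of holder_a in the frame of rack between 0.028 and 0.058 m and y of holder_a in the frame of rack between 0.024 and 0.056 m and z of holder_a in the frame of rack between 0.004 and 0.012 m and angle between each of holder_a, holder_b's own z axis and vertical below 0.12 rad and angle between the x axis of each of holder_a, holder_b and the x axis of rack, either way round below 0.26 rad and x of rack in the frame of holder_a below -0.005 m and x of holder_b in the frame of rack between 0.028 and 0.058 m and y of holder_b in the frame of rack between -0.056 and -0.024 m and z of holder_b in the frame of rack between 0.004 and 0.012 m and x of rack in the frame of holder_b below -0.005 m) or (x of holder_a in the frame of rack between 0.028 and 0.058 m and y of holder_a in the frame of rack between -0.056 and -0.024 m and z of holder_a in the frame of rack between 0.004 and 0.012 m and angle between each of holder_a, holder_b's own z axis and vertical below 0.12 rad and angle between the x axis of each of holder_a, holder_b and the x axis of rack, either way round below 0.26 rad and x of rack in the frame of holder_a below -0.005 m and x of holder_b in the frame of rack between 0.028 and 0.058 m and y of holder_b in the frame of rack between 0.024 and 0.056 m and z of holder_b in the frame of rack between 0.004 and 0.012 m and x of rack in the frame of holder_b below -0.005 m))); the robot touches nothing.
It fails at once if holder_a dropped from a height (it falls free at over 0.7 m/s, a fall of about 25 mm) (linear speed of holder_a above 0.7 m/s and contact force between the fingers and holder_a below 0.2 N).
It fails at once if holder_b dropped from a height (it falls free at over 0.7 m/s, a fall of about 25 mm) (linear speed of holder_b above 0.7 m/s and contact force between the fingers and holder_b below 0.2 N).
It fails at once if the empty holder is moved by more than 30 mm (distance of empty_holder from where it was at the start of the episode above 0.03 m).
It also fails if it takes over 59 s, if anything falls off the work surface, if the arm or the gripper's body presses on something with over 40 N, if the wrist force passes 120 N, or if a joint passes its speed limit or range.

## Working session

There is one attempt and no reset: what is moved stays moved. The work goes in short steps, each a Python script; the robot and the scene stay as the last script left them, time stands still between calls to the robot, and variables do not carry over. Pictures are saved under pics/ and viewed, at most 10 in all, crops included, and the job is handed in when it is done.

```bash
ls; mkdir -p pics
cat > h.py <<'E'
from cell import *
import numpy as np, cv2
def und(f,px):
    K=f["camera_matrix"];d=(np.atleast_2d(px)-[K[0][2],K[1][2]])/[K[0][0],K[1][1]]
    u=d.copy()
    for _ in range(20): u=d/(1+f["k1"]*(u**2).sum(1,keepdims=True))
    return u
def cloud(f):
    h,w=f["depth"].shape;c,r=np.meshgrid(np.arange(w),np.arange(h))
    u=und(f,np.c_[c.ravel(),r.ravel()].astype(float));z=f["depth"].ravel()[:,None]
    R=cv2.Rodrigues(np.array(f["rvec"],float))[0]
    P=(np.c_[u*z,z]-np.ravel(f["tvec"]))@R
    P[z[:,0]<=0]=np.nan
    return P.reshape(h,w,3)
def save(f,n,img=None):
    cv2.imwrite("pics/"+n,cv2.cvtColor(f["frame"] if img is None else img,cv2.COLOR_RGB2BGR))
E
python3 - <<'E'
from h import *
ims=[]
for cam in ("top","side"):
    f=grab_frame(cam);P=cloud(f);save(f,cam+"0.png")
    R=cv2.Rodrigues(np.array(f["rvec"],float))[0];print(cam,"campos",-R.T@np.ravel(f["tvec"]))
    for l in ("holder_a","rack","empty_holder"):
        for d in cut_out(cam,l)[:4]:
            q=P[d["mask"]];q=q[~np.isnan(q[:,0])]
            print(l,round(d["p"],2),d["box"],np.median(q,0).round(3),len(q))
        for d in tip_of(cam,l)[:4]: print(' tip',l,round(d["p"],2),d["position"])
print(read_time_s())
E
```

```text
pics
top campos [0.44855792 0.01459692 0.99272692]
holder_a 0.81 [210.2, 141.9, 37.6, 24.3] [0.636 0.057 0.04 ] 533
holder_a 0.78 [110.9, 194.8, 30.9, 40.8] [0.511 0.249 0.039] 669
 tip holder_a 0.78 [224.4, 156.0]
 tip holder_a 0.75 [129.4, 221.8]
rack 0.92 [340.5, 172.0, 80.0, 64.2] [ 0.532 -0.259  0.011] 3466
 tip rack 0.84 [375.3, 222.1]
empty_holder 0.86 [219.4, 237.3, 30.0, 17.3] [0.451 0.041 0.041] 418
empty_holder 0.35 [338.7, 174.5, 82.1, 58.9] [ 0.532 -0.26   0.011] 3468
 tip empty_holder 0.84 [231.8, 244.0]
side campos [ 0.04275296 -0.51479515  0.77606856]
holder_a 0.79 [255.4, 143.5, 16.4, 34.1] [0.628 0.049 0.035] 388
holder_a 0.75 [153.2, 132.0, 40.0, 27.4] [0.505 0.244 0.025] 594
 tip holder_a 0.97 [266.3, 163.6]
 tip holder_a 0.92 [168.3, 150.6]
rack 0.74 [301.7, 237.4, 92.7, 81.8] [ 0.53  -0.269  0.01 ] 3977
 tip rack 0.63 [327.1, 292.4]
empty_holder 0.84 [191.7, 189.2, 24.2, 36.9] [0.444 0.033 0.035] 575
 tip empty_holder 0.83 [206.0, 209.1]
 tip empty_holder 0.75 [167.4, 151.6]
0.7
```

```bash
python3 - <<'E'
import cv2
a=cv2.imread("pics/top0.png")[110:280,90:440]
cv2.imwrite("pics/top0c.png",cv2.resize(a,None,fx=2.28,fy=2.28,interpolation=cv2.INTER_CUBIC))
E
python3 - <<'E'
from h import *
f=grab_frame("top");P=cloud(f)
def rect(M): 
    (c,s,a)=cv2.minAreaRect((M[:,:2]*1000).astype(np.float32));return np.round(c,1),np.round(s,1),round(a,1)
for l in ("holder_a","empty_holder"):
    for d in cut_out("top",l)[:2]:
        if d["p"]<.5: continue
        m=cv2.dilate(d["mask"].astype(np.uint8),np.ones((3,3)))>0
        q=P[m];q=q[~np.isnan(q[:,0])]
        b=q[(q[:,2]>.033)&(q[:,2]<.055)];lo=q[(q[:,2]>.018)&(q[:,2]<.031)]
        print(l,"block",rect(b),"low",len(lo),np.median(lo,0).round(3), rect(lo) if len(lo)>3 else'',"max z",q[:,2].max(), "med top",np.median(b[:,2]))
d=cut_out("top","rack")[0];m=cv2.dilate(d["mask"].astype(np.uint8),np.ones((7,7)))>0
q=P[m];q=q[~np.isnan(q[:,0])]
bb=q[q[:,2]>.03];al=q[q[:,2]>.005];print("back",rect(bb),len(bb),"all",rect(al),np.median(bb,0))
for a in (bb,):print(np.percentile(a[:,2],[5,50,95]))
E
```

```text
holder_a block (array([507.6, 255. ]), array([33.2, 52.5]), 64.1) low 130 [0.54  0.243 0.025] (array([519.4, 242. ]), array([81.2, 24.7]), 3.1) max z 0.052223204512308795 med top 0.0405152102408852
holder_a block (array([642.3,  60.4]), array([52.7, 30.3]), 48.7) low 110 [0.622 0.028 0.025] (array([625.7,  48.6]), array([83.6, 23.6]), 78.0) max z 0.05191740176111824 med top 0.04090391758093438
empty_holder block (array([450.6,  42.6]), array([51.9, 29.9]), 83.8) low 0 [nan nan nan]  max z 0.05312739715203021 med top 0.04078711950213967
  return _methods._mean(a, axis=axis, dtype=dtype,
  ret = um.true_divide(
Traceback (most recent call last):
IndexError: list index out of range
```

View pics/top0c.png

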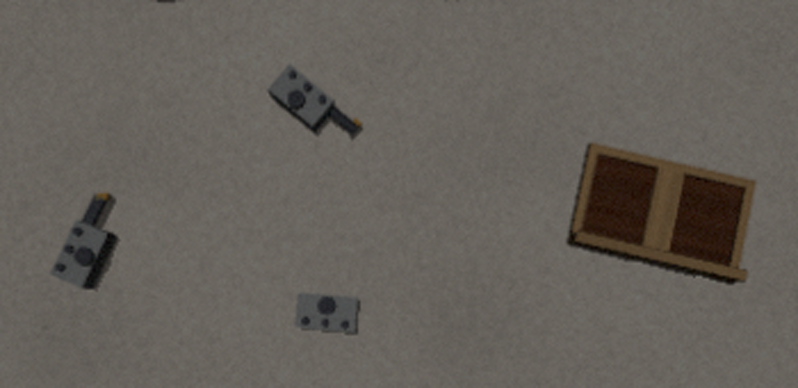

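The picture shows holders at crop (85,255), bit towards upper right, and (300,97), bit towards lower right. The empty one is at (327,312). The rack is at (660,215), with its backboard on the lower (robot) side. Next I'll find the rack pose.

Run:
```python
from h import *
def rect(M): 
    (c,s,a)=cv2.minAreaRect((M[:,:2]*1000).astype(np.float32));return np.round(c,1),np.round(s,1),round(a,1)
for cam in("top","side"):
    f=grab_frame(cam);P=cloud(f)
    q=P.reshape(-1,3);q=q[~np.isnan(q[:,0])]
    q=q[(abs(q[:,0]-.53)<.12)&(abs(q[:,1]+.26)<.14)]
    bb=q[(q[:,2]>.034)&(q[:,2]<.05)];al=q[(q[:,2]>.006)&(q[:,2]<.05)]
    print(cam,"back",rect(bb),len(bb),"all",rect(al),"pca",np.degrees(np.arctan2(*np.linalg.svd((bb-bb.mean(0))[:,:2],full_matrices=False)[2][0])), bb.mean(0))
R=lambda h:np.array([[np.cos(h),np.sin(h),0],[np.sin(h),-np.cos(h),0],[0,0,-1]]).T
from scipy.spatial.transform import Rotation as Ro
for n,p,h in(("1",(.5076,.255),-25.9),("2",(.6423,.0604),-131.3),("rack",(.53,-.26),-10)):
    for s in(0,180):
        print(n,s,[None if (j:=ik([*p,z],Ro.from_matrix(R(np.radians(h+s)).T).as_quat())) is None else np.round(j,2) for z in(.012,.13)])
```

```text
top back (array([ 492.5, -250.1]), array([150.3,  10.9]), 75.4) 403 all (array([ 526.2, -260.8]), array([240.5, 202.2]), 84.2) pca 14.567990854854994 [ 0.49206474 -0.24984156  0.04018827]
side back (array([ 492. , -252.5]), array([153.1,  13.1]), 75.9) 457 all (array([ 533. , -262.6]), array([154.7,  98. ]), 75.4) pca 14.600712522989724 [ 0.49061677 -0.25651519  0.03810588]
1 0 [array([ 0.34,  0.44,  1.79, -0.  ,  0.91,  2.37]), array([ 0.34,  0.32,  1.64, -0.  ,  1.18,  2.37])]
1 180 [array([ 0.34,  0.44,  1.79, -0.  ,  0.91, -0.78]), array([ 0.34,  0.32,  1.64, -0.  ,  1.18, -0.78])]
2 0 [array([-0.01,  0.53,  1.61, -0.  ,  1.  , -2.43]), array([-0.01,  0.43,  1.46, -0.  ,  1.25, -2.43])]
2 180 [array([-0.01,  0.53,  1.61, -0.  ,  1.  ,  0.71]), array([-0.01,  0.43,  1.46, -0.  ,  1.25,  0.71])]
rack 0 [array([-0.57,  0.46,  1.74, -0.  ,  0.94,  1.17]), array([-0.57,  0.35,  1.59, -0.  ,  1.2 ,  1.17])]
rack 180 [array([-0.57,  0.46,  1.74, -0.  ,  0.94, -1.97]), array([-0.57,  0.35,  1.59, -0.  ,  1.2 , -1.97])]
```

```bash
cat >> h.py <<'E'
from scipy.spatial.transform import Rotation as Ro
def q(hd):
    h=np.radians(hd+180);c,s=np.cos(h),np.sin(h)
    return Ro.from_matrix([[c,s,0],[s,-c,0],[0,0,-1]]).as_quat().tolist()
RO=np.array([.492,-.2505]);RH=-14.6
def pocket(y,x=.043):
    h=np.radians(RH);return RO+[x*np.cos(h)-y*np.sin(h),x*np.sin(h)+y*np.cos(h)]
def pick(p,hd):
    goto([*p,.13],q(hd));move_straight([*p,.012],vel=.12);grasp()
    move_straight([*p,.13],vel=.15);print("gap",read_finger_gap(),"F",read_gripper_force(),read_force(),read_time_s())
E
python3 - <<'E'
from h import *
pick((.5076,.255),-25.9)
p=pocket(.044)
goto([*p,.13],q(RH))
f=grab_frame("side");save(f,"held1.png",cv2.resize(f["frame"][130:330,200:420],None,fx=2.7,fy=2.7,interpolation=cv2.INTER_CUBIC))
print(read_tcp_pos(),read_time_s())
E
```

```text
gap 0.02980574488113999 F 29.996767938137054 [ 0.39393735 -0.56241155 -2.50264752] 5.6583
[ 0.54496127 -0.21759413  0.12996467] 7.4417
```

View pics/held1.png

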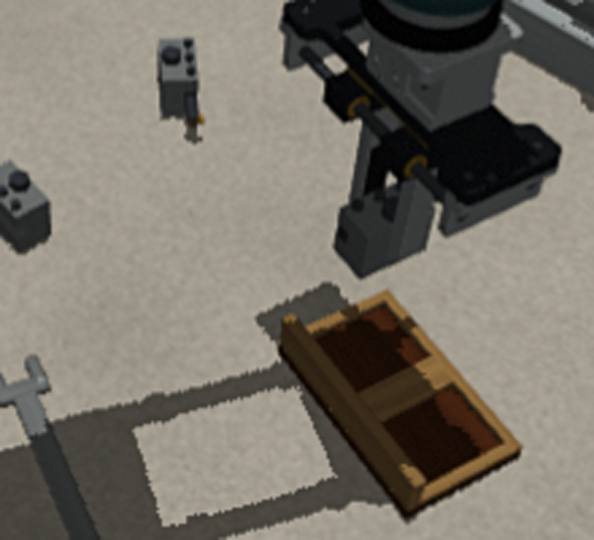

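The holder is held upright at (385,230), square to the rack, above the far (+y) pocket. I'll lower it until contact.

```bash
cat >> h.py <<'E'
def place(p):
    move_straight([*p,.03],vel=.12);move_straight([*p,.024],vel=.05)
    f0=read_force()[2];z=.024
    while z>.0165:
        z-=.001;move_straight([*p,z],vel=.03)
        df=read_force()[2]-f0
        if df>3: break
    print("contact z",z,df);gripper_open();sleep(.2)
    move_straight([*p,.13],vel=.15);print("t",read_time_s())
E
python3 - <<'E'
from h import *
place(pocket(.044))
pick((.6423,.0604),-131.3)
p=pocket(-.044);goto([*p,.13],q(RH))
f=grab_frame("side");save(f,"held2.png",cv2.resize(f["frame"][130:330,200:420],None,fx=2.7,fy=2.7,interpolation=cv2.INTER_CUBIC))
print(read_time_s())
E
```

```text
contact z 0.018999999999999996 8.139163096107511
t 12.1167
gap 0.030004645082101544 F 29.998910129070282 [-0.20331131  0.14559691 -4.07214326] 17.3417
19.6583
```

View pics/held2.png

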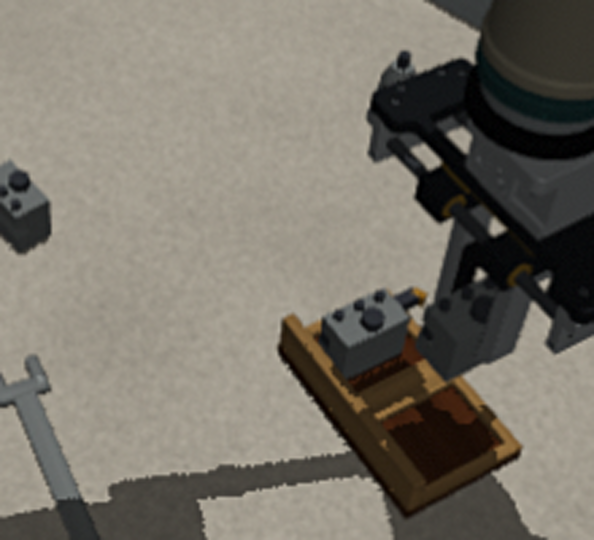

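Holder 1 stands in the far pocket at (365,330) with its bit out over the lip, and holder 2 is held at (470,320) above the near pocket. I'll place it.

Run:
```python
from h import *
place(pocket(-.044))
goto([.4,.1,.3],q(RH))
f=grab_frame("top");P=cloud(f)
h=np.radians(RH);B=np.array([[np.cos(h),np.sin(h)],[-np.sin(h),np.cos(h)]])
for nm in("top","side"):
    f=grab_frame(nm);P=cloud(f)
    save(f,nm+"end.png",cv2.resize(f["frame"][110:350,150:470],None,fx=2.2,fy=2.2,interpolation=cv2.INTER_CUBIC))
    v=P.reshape(-1,3);v=v[~np.isnan(v[:,0])];L=(v[:,:2]-RO)@B.T
    for sg in(1,-1):
        m=(L[:,0]>.01)&(L[:,0]<.08)&(L[:,1]*sg>.012)&(L[:,1]*sg<.075)&(v[:,2]>.044)&(v[:,2]<.052)
        t=L[m]; print(nm,sg,[ (np.round(c,1),np.round(s,1),round(a,1)) for c,s,a in[cv2.minAreaRect((t*1000).astype(np.float32))]],np.median(v[m,2]),len(t))
```

```text
contact z 0.018999999999999996 7.635231342502978
t 24.3333
top 1 [(array([42., 42.]), array([32.9, 52.5]), 89.7)] 0.04870011899982895 337
top -1 [(array([ 40.2, -45.8]), array([52.4, 30.6]), 0.9)] 0.048547078381908984 322
side 1 [(array([42.8, 41.2]), array([31.8, 54.2]), 89.0)] 0.04686766567409049 340
side -1 [(array([ 41.1, -47. ]), array([52.8, 32.1]), 0.9)] 0.04653379900551242 380
```

View pics/sideend.png

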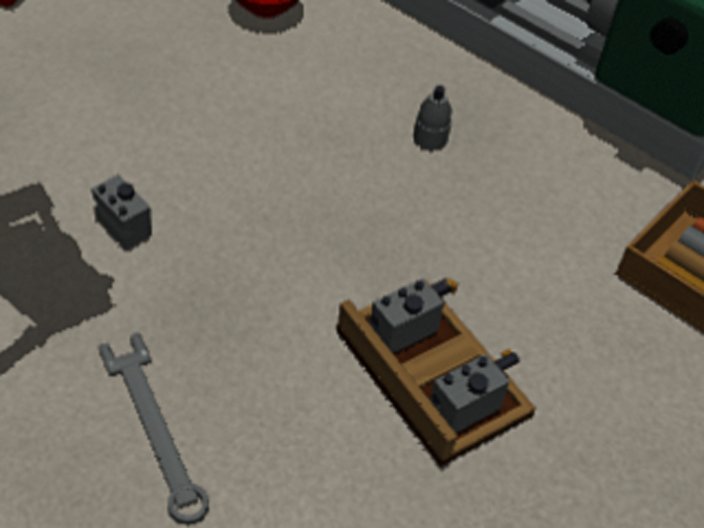

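View pics/topend.png

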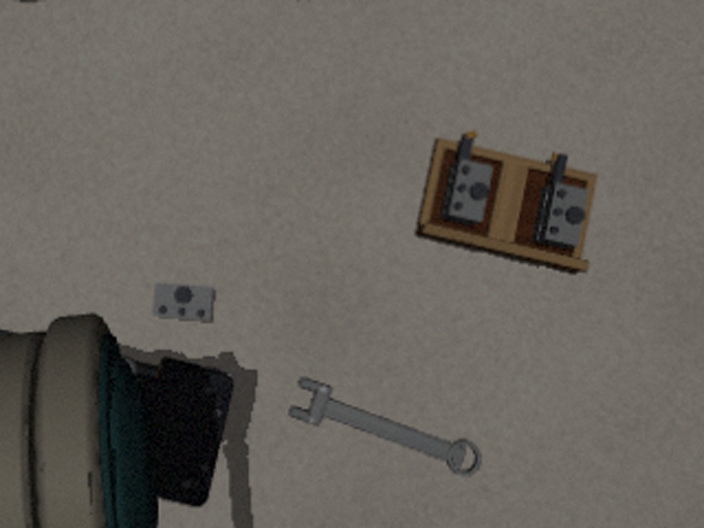

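Both holders stand flat in the pockets, side view (408,315) and (472,390), bits out over the lip. The empty holder at (122,210) is untouched.

```bash
python3 -c "
from cell import *
print(job_done())"
```

```text
the job is handed in; nothing more can be done
None
```

I handed the job in with both bit holders standing square in the rack's two pockets, bits out over the front lip, all measured within the position limits, and the empty holder left where it was; the hand-in gave no verdict.

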